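# Clear the coffee grinder's doser, then hold its switch in the sprung position

### The job

Get the coffee grinder on the worktop running by hand: first clear the old dose by squeezing the doser's trigger fully home against its fixed grip and letting it spring all the way back. Then turn the selector knob on the grinder's switch box clockwise from off, past its two clicks, to the sprung third position at its stop, and finish while still holding it there with the fingers, since it springs back as soon as it is let go. Do not disturb the mugs, jar, canisters and other things that stand around.

Things in the scene. Friction and masses are not known exactly. Their poses are not given: they have to be found in the camera images.
- grinder: Coffee grinder, fixed: tower 82x96x190 mm centred 29 behind the origin, grey hopper on it (300 high, 110 across); in front a clear doser drum (72 across, 199 high) over a filter holder, black handle forward (to x -160, 92 high); left an aluminium switch box (85 high); right the trigger. Origin under it at worktop height; x to its back, y to its left seen from the robot, z up; yaw -0.12 to 0.32
- trigger_grip (a point): Centre of the top end of the doser's fixed grip: black ribbed upright bar, 14 mm thick (machine x), 26 wide (machine y), from 108 to 180 mm above the worktop, 65 mm in front of and 130 mm right of the machine's origin. Axes: the machine's
- trigger_paddle (a point): Centre of the top end of the doser's steel trigger: upright blade 8 mm thick (machine x), 24 wide, from 120 to 182 mm above the worktop, on an arm hinged about the drum's upright axis, 130 mm away. At rest its centre is 33 mm behind the grip's centre (22 mm gap, 44 mm over both); squeezed home it is 20 mm farther forward, 24 mm over both. Free air above and on both sides
- doser_trigger (a joint): Trigger angle: 0 at rest, grows as it is squeezed towards the grip, 0.155 rad at its stop. Its spring pushes back with about 4 N at the blade at rest, 9 N when home
- knob: Selector knob, black plastic, upright axis: skirt 56 mm across, 12 high, on it a straight bar 48 mm long (knob's x), 14 wide (knob's y), 25 high, its top 37 mm above the origin. Origin on the axis under the skirt, 87 mm above the worktop, 12 mm in front of and 130 mm left of the machine's origin. Turns with the knob; at off its axes are the machine's and its pointer line looks to the front
- selector (a joint): Knob angle: 0 at off, grows clockwise seen from above. A sprung ball clicks in at 0.4 and 0.8 rad, where the knob stays if let go; beyond, it springs back to 0.8 when let go. The third position is from 1.08 rad to the stop at 1.25. Turning needs up to 0.25 N m, holding at the stop about 0.15 N m
- mug_grey: White mug, 97 mm high, 81 mm across, to the right of the grinder. Bystander.
- teaspoon: Teaspoon 132 mm long lying in front of the switch box. Bystander.
- jam_jar: Jam jar, 100 mm high, 58 mm across, left of the grinder, by the corner of a tall solid cupboard whose front face is at x = 0.51 m and which reaches from y = 0.24 m to the left, higher than the arm: swing the arm in front of it. Bystander
- canister_coffee: Cream enamelled canister with black lid, 166 mm high, 103 mm across, at the left. Bystander.
- canister_sugar: Cream enamelled canister with black lid, 166 mm high, 103 mm across, farther left. Bystander.
- mug_table: Striped mug, 101 mm high, 84 mm across, at the left. Bystander.

How it is judged (in metres and radians):
On the way, in this order (a step that is already met when the one before it is completed fails the run):
1. the doser's trigger is squeezed home against its grip, the knob still at off (value of joint doser_trigger above 0.13 rad and value of joint selector below 0.15 rad), for 0.2 s.
2. the trigger is let go and back at rest, the knob still at off (value of joint doser_trigger below 0.015 rad and value of joint selector below 0.15 rad), for 0.2 s.
3. the knob is held in its sprung third position (value of joint selector above 1.08 rad and contact force between the fingers and knob above 1 N), for 0.5 s.
At the end, for the whole second after the job is handed in: Ends with the fingers holding the knob (over 1 N) in its sprung third position, beyond 1.08 rad and still, the trigger at rest (under 0.02 rad). Before, with the knob at off, the trigger was squeezed beyond 0.13 rad for 0.2 s and let go. Bystanders within 25 mm of their places (all of step 3 and velocity of joint selector below 0.2 rad/s and value of joint doser_trigger below 0.02 rad); the arm keeps its last pose, push and grip.
It fails at once if a bystander is moved by more than 25 mm or a standing one tipped (distance of any of mug_grey, teaspoon, jam_jar, canister_coffee, canister_sugar, mug_table from where it was at the start of the episode above 0.025 m or angle between any of mug_grey, mug_table, jam_jar, canister_coffee, canister_sugar's own z axis and vertical above 0.4 rad).
It also fails if it takes over 48 s, if anything falls off the work surface, if the arm or the gripper's body presses on something with over 40 N, if the wrist force passes 120 N, or if a joint passes its speed limit or range.

### The arm

A 7-joint arm with a two-finger parallel gripper is mounted at the origin on a cart in front of the work surface, level with it; the furniture and walls round the work are solid. World frame = base frame: x ahead of the robot, y to its left, z up, the work surface at z = 0. Lengths are in mm, angles in rad, forces in N, time in s.
With the tool pointing down it reaches from about 400 to 875 mm from the base axis. Payload 19.3 kg.
Tool frame: the origin (TCP) lies midway between the tips of the shut fingers; the grasp point (between the pads) lies 19 mm behind it (pinch_z is the distance from the TCP to the grasp point, in mm); z points along the fingers, y is the line along which they close (so a half turn about z gives the same grasp; the last joint's range is limited). The gripper opens to 85 mm and grips with 20 to 120 N. Pads are 22 mm wide; open, the fingers measure 114 mm over their backs; the gripper's body (76 mm by 85 mm) begins 54 mm behind the grasp point. The pads swing forward as they close: fully open they stand 13 mm farther back than shut.
Start: joints at [-1.311, 0.521, -0.036, 1.599, 0.021, 1.021, -0.113], TCP at [202.427, 591.302, 231.291] pointing down, gripper open.
Joint ranges: [-2.91, 2.91], [-0.3, 2.13], [-1.5, 1.42], [0.17, 2.43], [-1.26, 4.41], [0.16, 1.93], [-2.52, 2.52]. Speed limits (rad/s): [1.89, 1.89, 2.39, 2.39, 3.01, 3.01, 3.01].

### API

Orientations are given as a unit quaternion [x, y, z, w].
In Python, from cell import read_state, snapshot, camera_info, sign_off, pinch_z gives the robot as it stands.
- The arm moves only by the tool send_rows, never from a script. Its argument "commands" is a list of rows, each a list of 7 numbers: the turn, a rotation vector about the tool's x, y, z as a fraction of full scale, then the shift along the tool's x, y, z as a fraction of full scale, then the finger opening in mm, from 0 to 85.4. A call has 1 to 20 rows; each row is the pose to reach, as a shift and turn from the pose commanded when the call began, along the tool's axes at that moment; what a row does not reach only later rows make up. Full scale, the value 1, is 150 mm for a shift and 1.5 rad for a turn. A row lasts 1/12 s, in which the tool goes at most 41.7 mm and 7.16 degrees, less where a joint would pass 70% of its speed; a pose out of reach is approached as far as the arm can. A call with a number of a shift or a turn outside -1 to 1 is refused whole. A call with a gripper value outside its range is refused whole. The fingers move at their own pace and stop on an object; "force" is the grip in N (left out, the last holds). Time passes only in rows, so rows that repeat a pose let the fingers close. It gives the time, the measured TCP pose, the force, the opening and the grip force at its end, in the units of the state.
- read_state(): the state, without advancing time (a new reading comes with each control period).
- snapshot(name): name is "scene" or "top"; returns the picture (400x640x3 uint8, red, green, blue); there is no depth.
- camera_info(name): a dict with "fov_y" (degrees; the focal length in pixels is half the picture's height over the tangent of half this angle, whatever the lens; pixels are square), "cx", "cy" (the principal point, pixels), "k1" (the pictures are not rectified: a ray, as slopes to the right and down, at radius r is drawn at 1 + k1 r^2 times it, then the intrinsics apply), "position" and "rotation" of the camera in the world. Camera axes: x right, y up, looking along -z (the intrinsics and any distortion apply to the point x, -y, -z); pixel columns grow to the right and rows downward; lengths in mm; the calibration is good to about 2 mm. A picture is of the moment at which its call begins. camera_info takes no time and is no camera call.
- sign_off(): hands the job in; it is judged then, once.
The state is a dict: "clock": time; "q": joint angles; "qd": joint speeds; "joint_efforts": joint torques, N m; "eef_pos": TCP position; "tcp_rot": TCP orientation; "wrist_force": force on the tool from outside, world axes, zero at the start; "moment": the same for the moment, N m; "grip_width": finger opening in mm; "gripper_force": force on a finger pad.
Only numpy, scipy, OpenCV 4.12 (cv2) and the standard library are available. Lean on these libraries where they do the work, as an engineer would, in place of code of your own. Each camera call takes 0.05 s, during which the arm holds its last target. There are 200 camera calls.

## Working session

There is one attempt and no reset: what is moved stays moved. The work goes in short steps, Python scripts to look and compute and a tool call to move; the robot and the scene stay as the last step left them, time stands still between calls to the robot, and variables do not carry over. Pictures are saved under pics/ and viewed, at most 10 in all, crops included, and the job is handed in when it is done.

Besides the shell and the picture viewer there is one more tool, called after "Request:" in YAML: its name, and indented under it one key for each argument. send_rows: Moves the arm, as the interface text tells. Shift numbers are shares of 150 mm and turn numbers shares of 1.5 rad, none past 1 either way. Its arguments: {"type":"object","properties":{"commands":{"type":"array","items":{"type":"array","items":{"type":"number"}}},"force":{"type":"number"}},"required":["commands"]}

```bash
mkdir -p pics
python3 - <<'E'
from cell import *
import cv2
for n in ("scene","top"):
    im=snapshot(n); cv2.imwrite(f"pics/{n}0.png",im[:,:,::-1]); 
    print(n,camera_info(n))
print(read_state(), pinch_z)
E
```

```text
scene {'fov_y': 51.03294994011273, 'cx': 319.0842090085024, 'cy': 201.23893958714623, 'k1': -0.06464544011466282, 'position': array([-213.15795118, -388.20156874,  968.79304536]), 'rotation': array([ 0.33270102, -0.15690024, -0.39297564,  0.84277073])}
top {'fov_y': 50.42817133301824, 'cx': 320.58016837385065, 'cy': 198.84770239507884, 'k1': -0.06693472868446723, 'position': array([-191.33916052,  253.18051068, 1373.44242134]), 'rotation': array([-0.14100168,  0.1771542 ,  0.76697596, -0.60040219])}
{'clock': 0.1, 'q': array([-1.31119039,  0.52190897, -0.0363196 ,  1.59991521,  0.02118249,
        1.02110422, -0.11280864]), 'qd': array([-5.61498912e-04, -2.28014679e-03,  4.11251078e-04, -2.99996518e-04,
        3.36418266e-04,  1.21802842e-05,  3.00912883e-04]), 'joint_efforts': array([ 3.12876058e-03, -9.28481984e+01,  1.98409081e+00, -3.70525002e+01,
        1.82031031e-02,  5.44722687e-03, -7.37076584e-05]), 'eef_pos': array([202.3509295 , 591.03810942, 230.82450169]), 'tcp_rot': array([ 1.64174460e-01,  9.86431204e-01, -4.73020431e-04, -5.09700952e-05]), 'wrist_force': array([-0.90495965,  0.04086448, -0.59945566]), 'moment': array([ 0.02365669,  0.01527653, -0.02265757]), 'gripper_force': 0.0, 'grip_width': 85.39009092888243} 18.700000000000003
```

View pics/scene0.png

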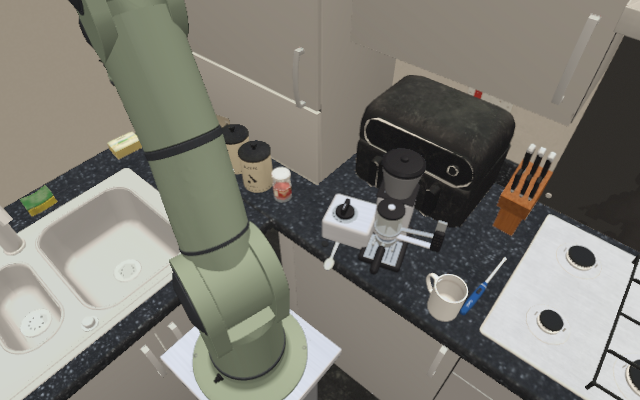

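View pics/top0.png

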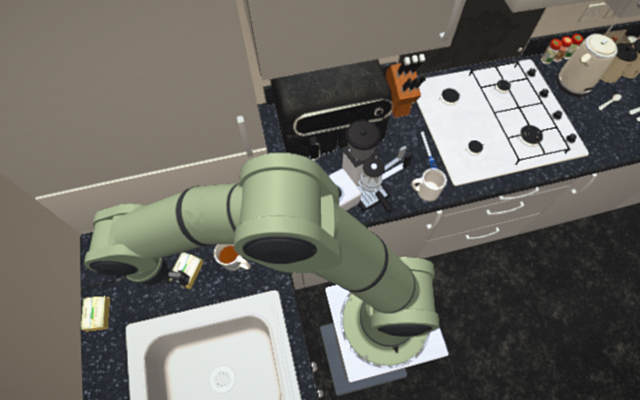

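The scene view shows the grinder with its knob near (346,210), doser lid near (391,210) and trigger near (440,235). In the top view the drum is near (372,170) and the trigger near (400,157), and the arm partly hides the knob. I'll take a closer look at both.

Run:
```python
import cv2,numpy as np
a=cv2.imread("pics/scene0.png")[140:280,310:460]; b=cv2.imread("pics/top0.png")[110:220,320:450]
a=cv2.resize(a,None,fx=4,fy=4,interpolation=cv2.INTER_CUBIC); b=cv2.resize(b,None,fx=5,fy=5,interpolation=cv2.INTER_CUBIC)
cv2.imwrite("pics/c1.png",a);cv2.imwrite("pics/c2.png",b)
```

```text
(no output)
```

View pics/c1.png

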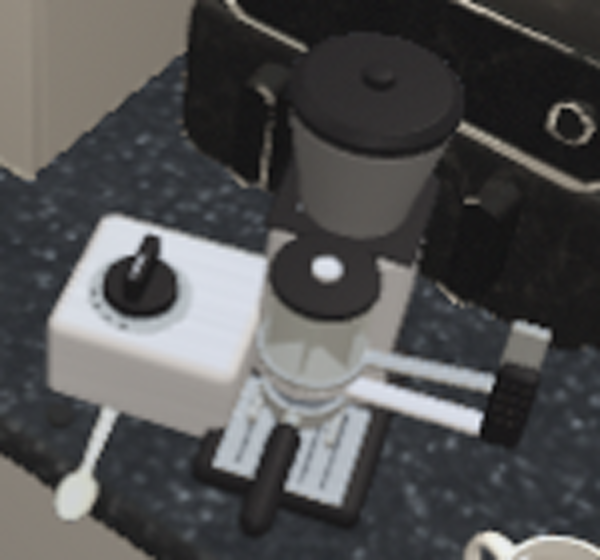

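View pics/c2.png

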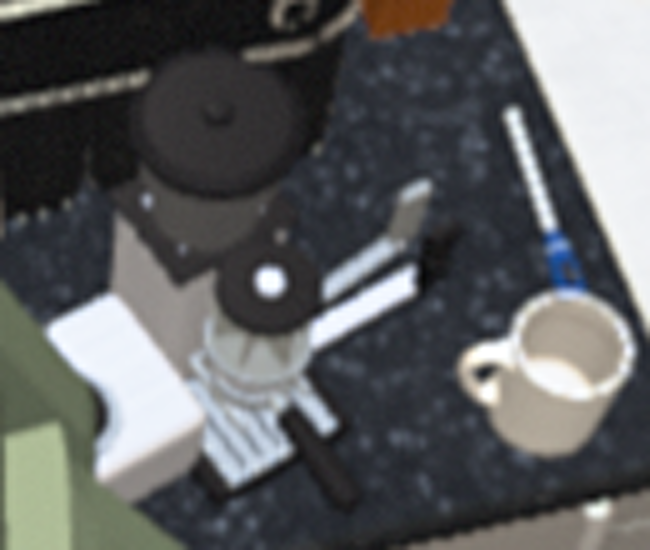

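The scene crop shows the paddle top at about (443,222), the grip top at (440,233), the lid button at (392,207) and the knob at (346,210). In the top crop the button is at (374,166), the paddle top at (403,147) and the knob is hidden by the arm. Next I triangulate.

```bash
cat > h.py <<'E'
import numpy as np,cv2
from cell import *
from scipy.spatial.transform import Rotation as R
C={n:camera_info(n) for n in("scene","top")}
def KD(n):
    c=C[n];f=200/np.tan(np.radians(c['fov_y']/2))
    return np.array([[f,0,c['cx']],[0,f,c['cy']],[0,0,1]]),np.array([c['k1'],0,0,0,0.])
F=np.diag([1,-1,-1.])
def ray(n,uv):
    K,D=KD(n);x,y=cv2.undistortPoints(np.array([[uv]],float),K,D)[0,0]
    d=R.from_quat(C[n]['rotation']).apply([x,-y,-1]);return C[n]['position'],d/np.linalg.norm(d)
def plane(n,uv,z):
    p,d=ray(n,uv);return p+d*(z-p[2])/d[2]
def tri(a,b):
    p,d=ray("scene",a);q,e=ray("top",b)
    s,t=np.linalg.lstsq(np.c_[d,-e],q-p,rcond=None)[0]
    return (p+s*d+q+t*e)/2,np.linalg.norm(p+s*d-q-t*e)
def proj(n,P):
    K,D=KD(n);M=F@R.from_quat(C[n]['rotation']).as_matrix().T
    return cv2.projectPoints(np.array(P,float).reshape(-1,1,3),cv2.Rodrigues(M)[0],-M@C[n]['position'],K,D)[0][:,0]
E
cat > m.py <<'E'
from h import *
def cen(f,box):
    im=cv2.imread(f);x0,y0,x1,y1=box;w=im[y0:y1,x0:x1].min(2).astype(float);w=np.clip(w-110,0,None)
    y,x=np.mgrid[y0:y1,x0:x1];return (x*w).sum()/w.sum(),(y*w).sum()/w.sum()
bs=cen("pics/scene0.png",(387,203,397,211));bt=cen("pics/top0.png",(369,162,379,171))
s=lambda x,y:((x+.5)/4+310-.5,(y+.5)/4+140-.5)
t=lambda x,y:((x+.5)/5+320-.5,(y+.5)/5+110-.5)
print(bs,bt)
B,e=tri(bs,bt);print("button",B,e)
H,e=tri(s(378,75),t(217,108));print("hopper",H,e)
P,e=tri(s(532,328),t(420,185));print("paddle",P,e)
d=H-B;print("yaw",np.arctan2(d[1],d[0]),np.hypot(*d[:2]))
print("paddle z182",plane("scene",s(532,328),182),plane("top",t(420,185),182))
print("grip z180",plane("scene",s(520,372),180))
print("knob top",plane("scene",s(149,240),124),"skirt",plane("scene",s(141,285),99))
print("pad-dist",np.hypot(*(P-B)[:2]))
E
python3 m.py
```

```text
(np.float64(391.2455386649042), np.float64(206.58526107072043)) (np.float64(373.53228748631886), np.float64(165.7843852608537))
button [445.71803943 -74.86125077 196.31262365] 0.7562812938208118
hopper [516.83282518 -51.54193932 295.9141468 ] 0.7768104877599927
paddle [ 496.8472396  -196.14845264  185.28956453] 2.455168605368679
yaw 0.3168624269779726 74.84051735375874
paddle z182 [ 498.29463266 -195.04648215  182.        ] [ 500.05761186 -198.12393851  182.        ]
grip z180 [ 463.9851508  -205.98831702  180.        ]
knob top [450.4036196   63.41150671 124.        ] skirt [432.10099981  54.84317121  99.        ]
pad-dist 131.62363179093273
```

```bash
cat > plan.py <<'E'
# plan.py x y z yang  -> row values, from the last commanded pose (cmd.json)
import json,sys,os,numpy as np
c=json.load(open('cmd.json')) if os.path.exists('cmd.json') else [202.427,591.302,231.291,2*np.arctan2(.986431,.16417446)-np.pi/2]
def rot(a): # tool axes as columns, y at world angle a, z down
    return np.array([[-np.sin(a),np.cos(a),0],[np.cos(a),np.sin(a),0],[0,0,-1]])
for a in sys.argv[1:]:
    t=[float(v) for v in a.split(',')]
    s=np.round(rot(c[3]).T@(np.array(t[:3])-c[:3])/150,3); r=round((c[3]-t[3])/1.5,3)
    n=max(np.linalg.norm(s)*150/41.7,abs(r)*1.5/.125)
    p=np.array(c[:3])+rot(c[3])@s*150
    c=[*p,c[3]-r*1.5]
    print([0,0,r,*map(float,s)],"rows>=%.1f"%n,np.round(c,3))
json.dump(c,open('cmd.json','w'))
E
grep -n "" /dev/null; python3 plan.py 250,450,290,1.1 330,320,330,0.9 400,190,335,0.7 418,50,335,0.5 410,-90,335,0.315
```

```text
[0, 0, np.float64(0.094), -0.605, -0.789, -0.391] rows>=3.8 [249.952 449.938 289.941   1.1  ]
[0, 0, np.float64(0.133), -0.869, -0.53, -0.267] rows>=3.8 [330.054 319.958 329.991   0.9  ]
[0, 0, np.float64(0.134), -0.904, -0.389, -0.033] rows>=3.5 [400.061 189.992 334.941   0.699]
[0, 0, np.float64(0.133), -0.791, -0.509, -0.0] rows>=3.4 [418.026  50.048 334.941   0.5  ]
[0, 0, np.float64(0.123), -0.794, -0.495, -0.0] rows>=3.4 [ 4.09958e+02 -9.00700e+01  3.34941e+02  3.15000e-01]
```

Request:
send_rows:
  commands:
    - [0,0,0.094,-0.605,-0.789,-0.391,85]
    - [0,0,0.094,-0.605,-0.789,-0.391,85]
    - [0,0,0.094,-0.605,-0.789,-0.391,85]
    - [0,0,0.094,-0.605,-0.789,-0.391,85]
    - [0,0,0.094,-0.605,-0.789,-0.391,85]

```text
clock: 0.52
eef_pos: [253.1, 445.3, 292.5]
tcp_rot: [0.236, 0.972, 0.001, 0.001]
wrist_force: [1.1, 0.7, 0.5]
grip_width: 84.9
gripper_force: 0.0
```

Request:
send_rows:
  commands:
    - [0,0,0.133,-0.869,-0.53,-0.267,85]
    - [0,0,0.133,-0.869,-0.53,-0.267,85]
    - [0,0,0.133,-0.869,-0.53,-0.267,85]
    - [0,0,0.133,-0.869,-0.53,-0.267,85]
    - [0,0,0.133,-0.869,-0.53,-0.267,85]

```text
clock: 0.93
eef_pos: [333.4, 315.2, 331.7]
tcp_rot: [0.332, 0.943, 0.001, 0.001]
wrist_force: [0.9, -0.2, 0.1]
grip_width: 84.8
gripper_force: 0.0
```

Request:
send_rows:
  commands:
    - [0,0,0.134,-0.904,-0.389,-0.033,85]
    - [0,0,0.134,-0.904,-0.389,-0.033,85]
    - [0,0,0.134,-0.904,-0.389,-0.033,85]
    - [0,0,0.134,-0.904,-0.389,-0.033,85]
    - [0,0,0.134,-0.904,-0.389,-0.033,85]

```text
clock: 1.35
eef_pos: [401.9, 185.7, 335.2]
tcp_rot: [0.425, 0.905, -0.0, 0.0]
wrist_force: [0.5, -0.3, 0.4]
grip_width: 85.0
gripper_force: 0.0
```

Request:
send_rows:
  commands:
    - [0,0,0.133,-0.791,-0.509,0,85]
    - [0,0,0.133,-0.791,-0.509,0,85]
    - [0,0,0.133,-0.791,-0.509,0,85]
    - [0,0,0.133,-0.791,-0.509,0,85]
    - [0,0,0.133,-0.791,-0.509,0,85]

```text
clock: 1.77
eef_pos: [418.2, 46.7, 335.1]
tcp_rot: [0.512, 0.859, -0.0, 0.0]
wrist_force: [0.1, 0.5, 0.9]
grip_width: 84.9
gripper_force: 0.0
```

Request:
send_rows:
  commands:
    - [0,0,0.123,-0.794,-0.495,0,85]
    - [0,0,0.123,-0.794,-0.495,0,85]
    - [0,0,0.123,-0.794,-0.495,0,85]
    - [0,0,0.123,-0.794,-0.495,0,85]
    - [0,0,0.123,-0.794,-0.495,0,85]
    - [0,0,0.123,-0.794,-0.495,0,85]

```text
clock: 2.27
eef_pos: [410.0, -89.8, 334.8]
tcp_rot: [0.588, 0.809, -0.0, -0.0]
wrist_force: [-0.6, 0.8, 0.0]
grip_width: 84.9
gripper_force: 0.0
```

```bash
python3 plan.py 432,-215,300,0.315
```

```text
[0, 0, 0.0, -0.837, -0.119, 0.233] rows>=3.2 [ 4.31941e+02 -2.14962e+02  2.99991e+02  3.15000e-01]
```

Request:
send_rows:
  commands:
    - [0,0,0,-0.837,-0.119,0.233,85]
    - [0,0,0,-0.837,-0.119,0.233,85]
    - [0,0,0,-0.837,-0.119,0.233,85]
    - [0,0,0,-0.837,-0.119,0.233,85]
    - [0,0,0,-0.837,-0.119,0.233,85]
    - [0,0,0,-0.837,-0.119,0.233,85]

```text
clock: 2.77
eef_pos: [432.4, -213.7, 299.5]
tcp_rot: [0.587, 0.81, -0.0, -0.001]
wrist_force: [0.5, 0.4, -0.6]
grip_width: 84.8
gripper_force: 0.0
```

Run:
```python
from h import *
out=[]
for n in("scene","top"):
    im=np.ascontiguousarray(snapshot(n)[:,:,::-1]);cv2.imwrite(f"pics/{n}1.png",im)
    u,v=proj(n,[437,60,110])[0].astype(int);print(n,u,v)
    a=im[v-35:v+35,u-35:u+35]
    out.append(cv2.resize(a,(392,392),interpolation=cv2.INTER_CUBIC)); print(u-35,v-35)
cv2.imwrite("pics/k.png",np.hstack(out))
```

```text
scene 344 206
309 171
top 333 189
298 154
```

View pics/k.png

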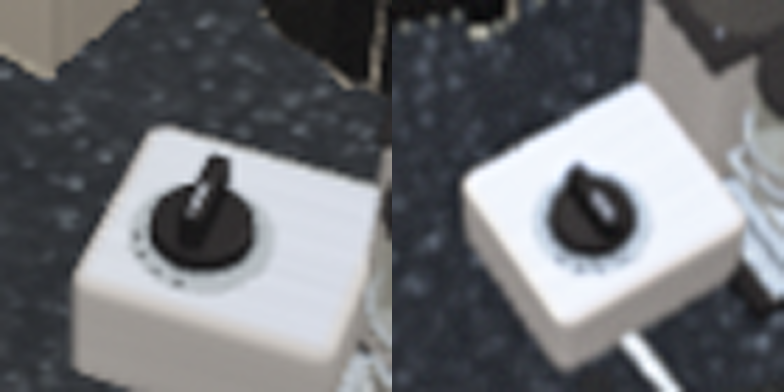

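View pics/scene1.png

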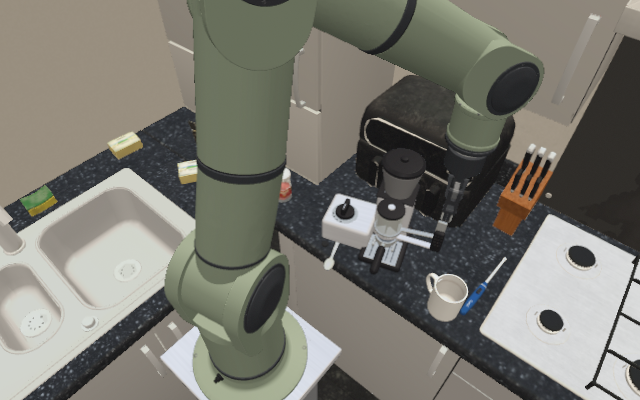

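The knob pair shows the skirt centred at crop (203,227) in scene and (201,214) in top, with the bar along the machine's x axis and the white pointer line to the front. The full scene view shows the gripper above and in front of the trigger, at about (447,205).

Run:
```python
from h import *
def blob(n,off):
    im=cv2.imread(f"pics/{n}1.png");u,v=off
    g=cv2.resize(im[v:v+70,u:u+70],(560,560),interpolation=cv2.INTER_CUBIC).max(2)
    m=(g<110).astype(np.uint8);k,l,s,c=cv2.connectedComponentsWithStats(m)
    i=[j for j in range(1,k) if l[s[j,1]:s[j,1]+s[j,3],s[j,0]:s[j,0]+s[j,2]].size and s[j,0]<280<s[j,0]+s[j,2] and s[j,1]<300<s[j,1]+s[j,3] and s[j,4]<60000 and s[j,4]>3000]
    for j in i:print(n,s[j]/8,c[j]/8)
    j=i[0];mm=cv2.morphologyEx((l==j).astype(np.uint8),cv2.MORPH_OPEN,cv2.getStructuringElement(2,(61,61)))
    cn=max(cv2.findContours(mm,0,1)[0],key=cv2.contourArea);e=cv2.fitEllipse(cn);print(e)
    return (e[0][0]+.5)/8-.5+u,(e[0][1]+.5)/8-.5+v
a=blob("scene",(309,171));b=blob("top",(298,154))
print(a,b,tri(a,b),plane("scene",a,93),plane("top",b,93))
# box top corners by hand (k.png): back-left, back-right(top only), front corners
s=lambda x,y:((x+.5)/5.6+308.5,(y+.5)/5.6+170.5)
t=lambda x,y:((x-392+.5)/5.6+297.5,(y+.5)/5.6+153.5)
for p,q in(((158,130),(467,183)),((82,275),(565,320)),((322,360),(740,222))):
    print("boxcorner",tri(s(*p),t(*q)))
O=np.array([489.4,-60.6]);y=.315;Rm=np.array([[np.cos(y),-np.sin(y)],[np.sin(y),np.cos(y)]])
print("pred knob",O+Rm@[-12,130])
```

```text
scene [  26.625   27.875   18.75    20.75  2038.625] [36.29738948 40.06045742]
((290.0480041503906, 331.6722717285156), (114.33938598632812, 155.68310546875), 86.49285125732422)
top [  28.      30.      15.5     16.    1330.625] [35.45898309 38.66068577]
((269.8178405761719, 320.9564514160156), (76.83531188964844, 108.74274444580078), 137.86790466308594)
(344.8185005187988, 212.02153396606445) (331.2897300720215, 193.68205642700195) (array([441.70163284,  63.83832476,  76.84040684]), np.float64(5.580789650146501)) [433.03031942  55.39345908  93.        ] [430.91397172  67.26512845  93.        ]
boxcorner (array([484.40164289, 125.34607164,  78.0384664 ]), np.float64(2.9662490597185283))
boxcorner (array([378.57829524,  90.12738557,  81.13763285]), np.float64(2.9182941156765074))
boxcorner (array([417.97536696, -30.52541447,  74.47354986]), np.float64(0.20449404266759513))
pred knob [437.71430219  59.2857316 ]
```

Run:
```python
from h import *
s=lambda x,y:((x+.5)/5.6+308.5,(y+.5)/5.6+170.5)
t=lambda x,y:((x-392+.5)/5.6+297.5,(y+.5)/5.6+153.5)
def both(name,p,q,z):
    A,B=plane("scene",p,z)[:2],plane("top",q,z)[:2];print(name,tri(p,q),A,B,(A+B)/2)
both("skirt",s(203,227),t(593,213),93)
both("baredge far top",s(219,160),t(575,168),124)
for p,q in(((158,130),(467,183)),((82,275),(565,320)),((322,360),(740,222))): both("corner",s(*p),t(*q),85)
both("button",(391.25,206.59),(373.53,165.78),199)
O=np.array([489.4,-60.6]);y=.317;Rm=np.array([[np.cos(y),-np.sin(y)],[np.sin(y),np.cos(y)]])
print("pred far end",O+Rm@[-12+24,130],"grip/paddle",O+Rm@[-65,-130],O+Rm@[-32,-130])
```

```text
skirt (array([437.00728425,  58.02106791,  91.73733051]), np.float64(0.5662807801840003)) [435.74041397  57.40215823] [436.68695061  58.10450146] [436.21368229  57.75332985]
baredge far top (array([455.75553283,  64.85133128, 120.11840144]), np.float64(0.9989600709233366)) [453.28827134  62.74179963] [453.22251918  65.63263227] [453.25539526  64.18721595]
corner (array([484.40164289, 125.34607164,  78.0384664 ]), np.float64(2.9662490597185283)) [480.69849865 121.24738805] [479.19760558 126.57783837] [479.94805211 123.91261321]
corner (array([378.57829524,  90.12738557,  81.13763285]), np.float64(2.9182941156765074)) [377.65661533  87.94133324] [375.35784041  91.12130142] [376.50722787  89.53131733]
corner (array([417.97536696, -30.52541447,  74.47354986]), np.float64(0.20449404266759513)) [410.43013999 -34.7218616 ] [413.14366951 -28.26869205] [411.78690475 -31.49527683]
button (array([445.74799243, -74.86560986, 196.27828087]), np.float64(0.7448647925981)) [443.87949027 -76.02323227] [443.88181478 -73.92139108] [443.88065252 -74.97231168]
pred far end [460.27883054  66.66333914] grip/paddle [ 468.16190269 -204.38436362] [ 499.51767257 -194.097688  ]
```

```bash
python3 plan.py 474,-203,285,0.317 474,-203,142,0.317
```

```text
[0, 0, -0.001, -0.011, 0.291, 0.1] rows>=1.1 [ 4.73949e+02 -2.02989e+02  2.84991e+02  3.17000e-01]
[0, 0, -0.0, -0.0, 0.0, 0.953] rows>=3.4 [ 4.73949e+02 -2.02989e+02  1.42041e+02  3.17000e-01]
```

Request:
send_rows:
  commands:
    - [0,0,-0.001,-0.011,0.291,0.1,85]
    - [0,0,-0.001,-0.011,0.291,0.1,85]
    - [0,0,-0.001,-0.011,0.291,0.1,85]
    - [0,0,-0.001,-0.011,0.291,0.1,85]
    - [0,0,-0.001,-0.011,0.291,0.1,85]

```text
clock: 3.28
eef_pos: [473.7, -202.5, 285.5]
tcp_rot: [0.586, 0.81, 0.0, 0.0]
wrist_force: [0.5, -1.3, 0.1]
grip_width: 84.6
gripper_force: 0.0
```

Request:
send_rows:
  commands:
    - [0,0,0,0,0,0.15,85]
    - [0,0,0,0,0,0.3,85]
    - [0,0,0,0,0,0.45,85]
    - [0,0,0,0,0,0.6,85]
    - [0,0,0,0,0,0.75,85]
    - [0,0,0,0,0,0.953,85]
    - [0,0,0,0,0,0.953,85]
    - [0,0,0,0,0,0.953,85]
    - [0,0,0,0,0,0.953,85]

```text
clock: 4.03
eef_pos: [474.3, -203.4, 143.7]
tcp_rot: [0.587, 0.81, 0.0, 0.001]
wrist_force: [-0.4, -0.1, 0.1]
grip_width: 85.0
gripper_force: 0.0
```

Run:
```python
from h import *
o=[]
for n,w in(("scene",(400,180)),("top",(365,105))):
    im=snapshot(n)[:,:,::-1];u,v=w
    o.append(cv2.resize(im[v:v+80,u:u+80],(400,400),interpolation=cv2.INTER_CUBIC))
cv2.imwrite("pics/tr.png",np.hstack(o))
s=read_state();print(s['eef_pos'],s['wrist_force'])
```

```text
[ 474.70003943 -203.23455599  143.83869911] [-0.46989014 -0.61469335  0.76237809]
```

View pics/tr.png

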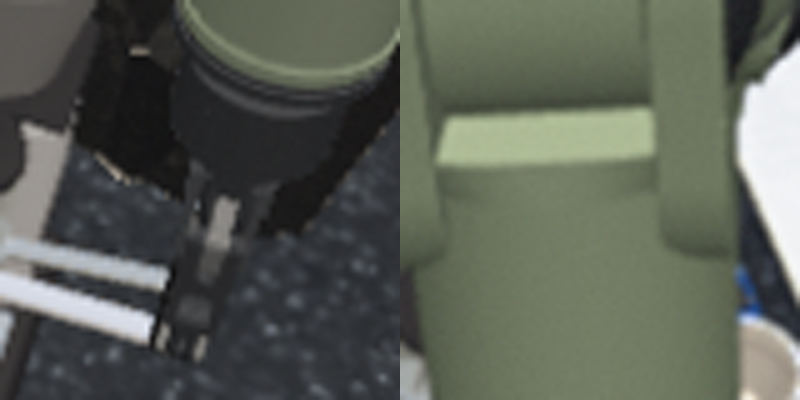

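The scene crop shows the fingers straddling the arms' outer ends, around crop (200,300). The top view is blocked by the arm. There is no contact force, so I close the fingers.

Request:
send_rows:
  commands:
    - [0,0,0,0,0,0,60]
    - [0,0,0,0,0,0,50]
    - [0,0,0,0,0,0,45]
    - [0,0,0,0,0,0,40]
    - [0,0,0,0,0,0,35]
    - [0,0,0,0,0,0,30]
    - [0,0,0,0,0,0,28]
    - [0,0,0,0,0,0,26]
  force: 30

```text
clock: 4.8
eef_pos: [473.3, -203.8, 142.8]
tcp_rot: [0.587, 0.81, -0.0, -0.0]
wrist_force: [-9.1, -2.8, 18.3]
grip_width: 26.6
gripper_force: 14.1
```

Request:
send_rows:
  commands:
    - [0,0,0,0,0,0,24]
    - [0,0,0,0,0,0,20]
    - [0,0,0,0,0,0,20]
    - [0,0,0,0,0,0,20]
    - [0,0,0,0,0,0,20]
    - [0,0,0,0,0,0,20]
    - [0,0,0,0,0,0,20]
    - [0,0,0,0,0,0,20]
  force: 40

```text
clock: 5.47
eef_pos: [472.3, -204.2, 142.9]
tcp_rot: [0.588, 0.809, -0.001, -0.001]
wrist_force: [-16.0, -3.6, 24.8]
grip_width: 23.6
gripper_force: 38.4
```

The opening is 23.6 mm at 38 N, which matches the squeezed-home width. I hold briefly, then release.

Request:
send_rows:
  commands:
    - [0,0,0,0,0,0,20]
    - [0,0,0,0,0,0,20]
    - [0,0,0,0,0,0,20]
    - [0,0,0,0,0,0,20]

```text
clock: 5.8
eef_pos: [472.3, -204.2, 142.9]
tcp_rot: [0.588, 0.809, -0.001, -0.001]
wrist_force: [-16.3, -3.3, 24.1]
grip_width: 23.7
gripper_force: 38.4
```

Request:
send_rows:
  commands:
    - [0,0,0,0,0,0,35]
    - [0,0,0,0,0,0,50]
    - [0,0,0,0,0,0,65]
    - [0,0,0,0,0,0,85]
    - [0,0,0,0,0,0,85]
    - [0,0,0,0,0,0,85]
    - [0,0,0,0,0,0,85]
    - [0,0,0,0,0,0,85]
    - [0,0,0,0,0,0,85]
    - [0,0,0,0,0,0,85]

```text
clock: 6.63
eef_pos: [473.9, -203.0, 142.1]
tcp_rot: [0.587, 0.81, -0.0, -0.0]
wrist_force: [0.9, -0.4, -0.5]
grip_width: 85.2
gripper_force: 0.0
```

```bash
python3 plan.py 474,-203,285,0.317 430,-212,335,0.45 400,-90,335,0.75 400,40,335,1.2 436.5,58,300,1.888 436.5,58,190,1.888
```

```text
[0, 0, -0.0, -0.0, 0.0, -0.953] rows>=3.4 [ 4.73949e+02 -2.02989e+02  2.84991e+02  3.17000e-01]
[0, 0, -0.089, 0.034, -0.297, -0.333] rows>=1.6 [ 430.028 -212.028  334.941    0.45 ]
[0, 0, -0.2, 0.82, 0.174, -0.0] rows>=3.0 [399.974 -89.934 334.941   0.75 ]
[0, 0, -0.3, 0.633, 0.591, -0.0] rows>=3.6 [400.057  39.968 334.941   1.2  ]
[0, 0, -0.458, -0.183, 0.2, 0.233] rows>=5.5 [436.505  57.999 299.991   1.887]
[0, 0, -0.0, 0.0, 0.0, 0.733] rows>=2.6 [436.505  57.999 190.041   1.887]
```

Request:
send_rows:
  commands:
    - [0,0,0,0,0,-0.2,85]
    - [0,0,0,0,0,-0.45,85]
    - [0,0,0,0,0,-0.7,85]
    - [0,0,0,0,0,-0.953,85]
    - [0,0,0,0,0,-0.953,85]

```text
clock: 7.05
eef_pos: [475.8, -204.4, 291.0]
tcp_rot: [0.587, 0.81, 0.002, 0.004]
wrist_force: [0.3, -0.2, 0.1]
grip_width: 85.1
gripper_force: 0.0
```

Request:
send_rows:
  commands:
    - [0,0,-0.089,0.034,-0.297,-0.333,85]
    - [0,0,-0.089,0.034,-0.297,-0.333,85]
    - [0,0,-0.089,0.034,-0.297,-0.333,85]
    - [0,0,-0.089,0.034,-0.297,-0.333,85]

```text
clock: 7.38
eef_pos: [430.0, -212.2, 335.8]
tcp_rot: [0.532, 0.847, 0.001, 0.001]
wrist_force: [-0.1, 0.9, -0.8]
grip_width: 85.1
gripper_force: 0.0
```

Request:
send_rows:
  commands:
    - [0,0,-0.2,0.82,0.174,0,85]
    - [0,0,-0.2,0.82,0.174,0,85]
    - [0,0,-0.2,0.82,0.174,0,85]
    - [0,0,-0.2,0.82,0.174,0,85]
    - [0,0,-0.2,0.82,0.174,0,85]

```text
clock: 7.8
eef_pos: [400.0, -87.7, 334.5]
tcp_rot: [0.397, 0.918, 0.0, -0.0]
wrist_force: [0.6, -0.8, 0.1]
grip_width: 85.0
gripper_force: 0.0
```

Request:
send_rows:
  commands:
    - [0,0,-0.3,0.633,0.591,0,85]
    - [0,0,-0.3,0.633,0.591,0,85]
    - [0,0,-0.3,0.633,0.591,0,85]
    - [0,0,-0.3,0.633,0.591,0,85]
    - [0,0,-0.3,0.633,0.591,0,85]
    - [0,0,-0.3,0.633,0.591,0,85]

```text
clock: 8.3
eef_pos: [400.4, 39.4, 334.4]
tcp_rot: [0.186, 0.983, -0.0, -0.0]
wrist_force: [-0.6, -0.4, 0.5]
grip_width: 84.7
gripper_force: 0.0
```

Request:
send_rows:
  commands:
    - [0,0,-0.458,-0.183,0.2,0.233,85]
    - [0,0,-0.458,-0.183,0.2,0.233,85]
    - [0,0,-0.458,-0.183,0.2,0.233,85]
    - [0,0,-0.458,-0.183,0.2,0.233,85]
    - [0,0,-0.458,-0.183,0.2,0.233,85]
    - [0,0,-0.458,-0.183,0.2,0.233,85]
    - [0,0,-0.458,-0.183,0.2,0.233,85]
    - [0,0,-0.458,-0.183,0.2,0.233,85]

```text
clock: 8.97
eef_pos: [436.8, 56.7, 299.8]
tcp_rot: [-0.154, 0.988, -0.0, -0.0]
wrist_force: [-0.5, 0.2, 0.0]
grip_width: 85.1
gripper_force: 0.0
```

Run:
```python
from h import *
o=[]
for n,w in(("scene",(310,150)),("top",(320,110))):
    im=snapshot(n)[:,:,::-1];u,v=w
    o.append(cv2.resize(im[v:v+140,u:u+140],(400,400),interpolation=cv2.INTER_CUBIC))
cv2.imwrite("pics/k2.png",np.hstack(o))
s=read_state();print(s['eef_pos'],s['tcp_rot'],s['q'])
```

```text
[436.65181049  57.29362776 299.87078019] [-1.55263580e-01  9.87873072e-01 -7.82817461e-05 -9.60154269e-05] [-0.54691277  0.14393941  0.31864611  1.98071338 -0.052438    1.02490736
  1.67849043]
```

View pics/k2.png

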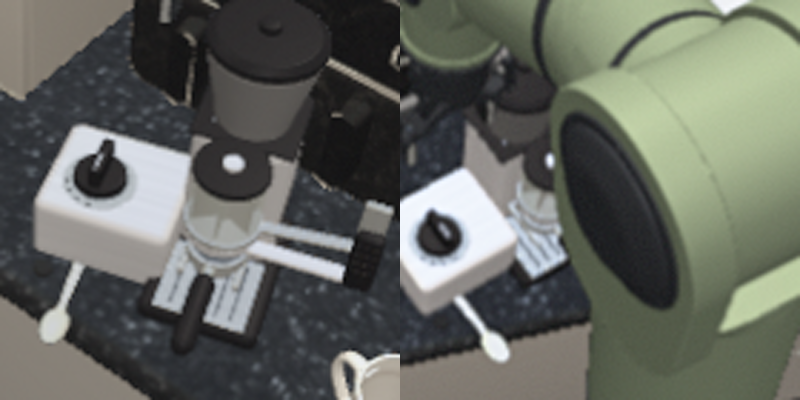

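The scene crop shows the knob still at off (crop (100,175)), the trigger back at rest with its gap open, and the spoon and mug untouched. I lower onto the knob's bar.

Request:
send_rows:
  commands:
    - [0,0,0,0,0,0.2,55]
    - [0,0,0,0,0,0.4,55]
    - [0,0,0,0,0,0.6,55]
    - [0,0,0,0,0,0.733,55]
    - [0,0,0,0,0,0.733,55]
    - [0,0,0,0,0,0.733,55]

```text
clock: 9.57
eef_pos: [436.3, 57.6, 190.0]
tcp_rot: [-0.157, 0.988, -0.0, -0.001]
wrist_force: [-0.2, 0.7, -0.5]
grip_width: 55.0
gripper_force: 0.0
```

```bash
python3 plan.py 436.5,58,104,1.888
```

```text
[0, 0, -0.0, 0.0, 0.0, 0.574] rows>=2.1 [436.505  57.999 103.941   1.887]
```

Request:
send_rows:
  commands:
    - [0,0,0,0,0,0.15,55]
    - [0,0,0,0,0,0.3,55]
    - [0,0,0,0,0,0.45,55]
    - [0,0,0,0,0,0.574,55]
    - [0,0,0,0,0,0.574,55]
    - [0,0,0,0,0,0.574,55]
    - [0,0,0,0,0,0.574,55]

```text
clock: 10.15
eef_pos: [437.5, 58.1, 105.6]
tcp_rot: [-0.157, 0.988, 0.0, 0.001]
wrist_force: [0.3, -1.3, 0.5]
grip_width: 55.1
gripper_force: 0.0
```

Request:
send_rows:
  commands:
    - [0,0,0,0,0,0,40]
    - [0,0,0,0,0,0,30]
    - [0,0,0,0,0,0,22]
    - [0,0,0,0,0,0,18]
    - [0,0,0,0,0,0,14]
    - [0,0,0,0,0,0,10]
    - [0,0,0,0,0,0,10]
    - [0,0,0,0,0,0,10]
    - [0,0,0,0,0,0,10]
  force: 40

```text
clock: 10.9
eef_pos: [436.6, 58.6, 104.3]
tcp_rot: [-0.158, 0.987, 0.0, 0.0]
wrist_force: [-3.4, 3.7, 11.6]
grip_width: 13.2
gripper_force: 40.1
```

Request:
send_rows:
  commands:
    - [0,0,0.05,0,0,0,10]
    - [0,0,0.1,0,0,0,10]
    - [0,0,0.15,0,0,0,10]
    - [0,0,0.2,0,0,0,10]
    - [0,0,0.25,0,0,0,10]
    - [0,0,0.3,0,0,0,10]
    - [0,0,0.35,0,0,0,10]
    - [0,0,0.4,0,0,0,10]
    - [0,0,0.45,0,0,0,10]
    - [0,0,0.5,0,0,0,10]
    - [0,0,0.55,0,0,0,10]
    - [0,0,0.6,0,0,0,10]
    - [0,0,0.65,0,0,0,10]
    - [0,0,0.7,0,0,0,10]
    - [0,0,0.75,0,0,0,10]
    - [0,0,0.78,0,0,0,10]
    - [0,0,0.8,0,0,0,10]
    - [0,0,0.8,0,0,0,10]
    - [0,0,0.8,0,0,0,10]
  force: 60

```text
clock: 12.48
eef_pos: [436.6, 58.8, 104.4]
tcp_rot: [0.427, 0.904, 0.001, -0.0]
wrist_force: [-3.1, 5.1, 14.8]
grip_width: 12.4
gripper_force: 61.7
```

Run:
```python
from h import *
o=[]
for n,w in(("scene",(290,130)),("top",(280,110))):
    im=snapshot(n)[:,:,::-1];u,v=w
    o.append(cv2.resize(im[v:v+100,u:u+100],(400,400),interpolation=cv2.INTER_CUBIC))
cv2.imwrite("pics/k3.png",np.hstack(o))
s=read_state();print(s['eef_pos'],s['wrist_force'],s['moment'],s['q'],s['grip_width'])
x=R.from_quat(s['tcp_rot']).as_matrix()[:,1];print("turned",1.887-np.arctan2(x[1],x[0]))
```

```text
[436.6289517   58.82083889 104.38707296] [-3.10993889  5.41972055 14.08868871] [1.03993057 0.80409776 0.08748835] [-0.69715582  0.52100584  0.5654095   2.19890429 -0.53275494  0.55557961
  0.95851787] 12.700971204672383
turned 1.198718432743965
```

View pics/k3.png

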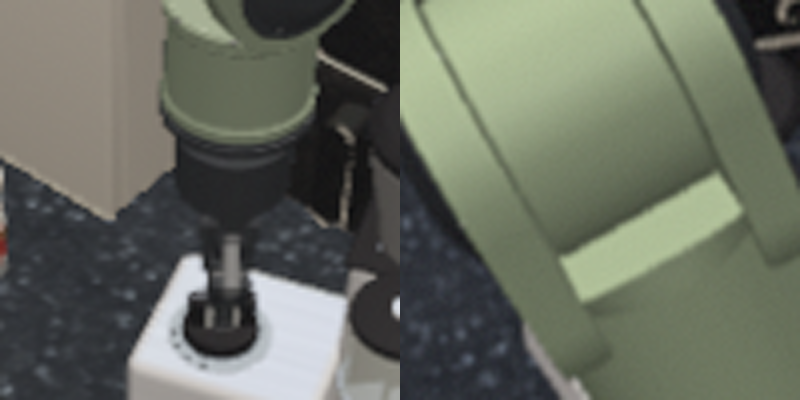

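The scene crop shows the fingers clamped on the bar at crop (220,315), turned. The tool has turned 1.20 rad; I go on gently to the stop.

Request:
send_rows:
  commands:
    - [0,0,0.02,0,0,0,10]
    - [0,0,0.035,0,0,0,10]
    - [0,0,0.035,0,0,0,10]
    - [0,0,0.035,0,0,0,10]
    - [0,0,0.035,0,0,0,10]
    - [0,0,0.035,0,0,0,10]
    - [0,0,0.035,0,0,0,10]
    - [0,0,0.035,0,0,0,10]

```text
clock: 13.25
eef_pos: [436.7, 58.8, 104.4]
tcp_rot: [0.451, 0.893, 0.001, -0.0]
wrist_force: [-2.2, 6.5, 14.0]
grip_width: 12.5
gripper_force: 61.5
```

Run:
```python
from h import *
s=read_state();print(s['eef_pos'],s['wrist_force'],s['moment'],s['grip_width'],s['gripper_force'])
x=R.from_quat(s['tcp_rot']).as_matrix()[:,1];print("turned",1.887-np.arctan2(x[1],x[0]))
```

```text
[436.67172735  58.80656116 104.40009679] [-2.20516983  6.45901136 13.96102706] [1.07706392 0.82297824 0.12565666] 12.48623505505677 61.53082609176636
turned 1.2512560211524257
```

The knob's restoring torque is 0.126 N m, rising toward the 0.15 N m expected at the stop, and the grip is firm. I hand in.

```bash
python3 -c "
from cell import *
print(sign_off())"
```

```text
the job is handed in; nothing more can be done
None
```

I squeezed the doser trigger home and let it spring back, then turned the knob about 1.25 rad clockwise and handed the job in at about 13 s with the fingers still gripping it; the hand-in returned no verdict.

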